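Sweep the used caps into the discard bin

TASK

Sweep the three loose screw caps along the steel riser with your fingers and over its open end, so that all three drop into the red discard bin standing there. Only push the caps, do not pick them up, and leave the closed sample pot, the tube rack, the swab jar and the label roll where they stand.

Things in the scene. Friction and masses are not known exactly. Their poses are not given: they have to be found in the camera images.
- riser_top (a point): fixed stainless-steel riser, a low platform 220 mm (its x) by 320 mm (its y) and 70 mm high; the point is the centre of its flat top, z up. Along its two long sides (x = -110 and +110 mm) run rails 6 mm thick that stand 14 mm above the top; the two short ends (y = -160 and +160 mm) are open, without any lip, so that things pushed over them fall off
- bin_in (a point): fixed open red discard bin, outside 220 mm (x) by 110 mm (y) and 60 mm high, walls and floor 4 mm, standing right against one open end of the riser (which end varies) with its axes parallel to the riser's; its rim is 10 mm below the riser's top and it takes up the whole width of that end. The point is the centre of its inner floor, z up; it lies 217 mm from the middle of the riser along the riser's y
- cap_a_center (a point): loose white ribbed screw cap, a disc 32 mm in diameter and 14 mm high, about 11 to 21 g, lying flat on the riser; the point is its centre, 7 mm above its underside
- cap_b_center (a point): loose white ribbed screw cap, a disc 32 mm in diameter and 14 mm high, about 11 to 21 g, lying flat on the riser; the point is its centre, 7 mm above its underside
- cap_c_center (a point): loose white ribbed screw cap, a disc 32 mm in diameter and 14 mm high, about 11 to 21 g, lying flat on the riser; the point is its centre, 7 mm above its underside. The three caps are alike and lie one behind the other along the riser, at least 80 mm apart, in the half nearer the -x rail or up to 10 mm over the middle line
- pot_center (a point): upright closed sample pot (amber body, white lid), 42 mm in diameter and 55 mm high, 90 g, loose, standing on the riser near its +x rail; not to be disturbed; the point is its centre, 27.5 mm above its underside
- rack_center (a point): green wire rack with capped tubes, 190 mm (x) by 66 mm (y), 82 mm high to the top of the tubes, 0.5 kg, loose, on the bench beyond the other open end of the riser, about 24 mm from it; not to be disturbed; the point is 25 mm above the bench in its middle
- jar_center (a point): jar of wooden swabs, 72 mm in diameter, 100 mm high with the swabs, loose on the bench off to the left; not to be disturbed; the point is 35 mm above the bench on its axis
- roll_center (a point): roll of paper labels standing on its end face, 90 mm in diameter and 50 mm high, loose on the bench off to the right; not to be disturbed; the point is its centre

How it is judged:
By the outcome, as a careful person would: the job done as asked, in the order asked, and still so for the second after the job is handed in, with the robot touching nothing.
It also fails if it takes over 56 s, if anything falls off the work surface, if the arm or the gripper's body presses on something with over 40 N, if the wrist force passes 120 N, or if a joint passes its speed limit or range.

ROBOT

A 6-joint arm with a two-finger parallel gripper is mounted at the origin on the work surface. World frame = base frame: x ahead of the robot, y to its left, z up, the work surface at z = 0. Lengths are in m, angles in rad, forces in N, time in s.
With the tool pointing down it reaches from about 0.3 to 0.85 m from the base axis. Payload 4.2 kg.
Tool frame: the origin (TCP) lies between the finger pads; the fingertips stand 14 mm ahead of it and the grasp point (between the pads) lies 5 mm behind it (env.tips_ahead is the distance from the TCP to the fingertips, in m); z points along the fingers, y is the line along which they close (so a half turn about z gives the same grasp; the last joint's range is limited). The gripper opens to 91 mm and grips with 3 to 60 N. Pads are 32 mm wide; open, the fingers measure 118 mm over their backs; the gripper's body (76 mm by 178 mm) begins 60 mm behind the grasp point.
Start: joints at [-1.366, 0.32, 1.565, -0, 1.257, -0.02], TCP at [0.128, -0.561, 0.228] pointing down, gripper open.
Joint ranges: [-3.11, 3.11], [-0.84, 2.01], [0.21, 2.61], [-1.34, 4.49], [0.05, 2.63], [-2.56, 2.56]. Speed limits (rad/s): [2.57, 2.57, 3.14, 3.14, 3.14, 3.14].

INTERFACE

Orientations are given as a unit quaternion [x, y, z, w].
In Python, from station import env gives the robot as it stands.
- The arm moves only by the tool send_rows, never from a script. Its argument "plan" is a list of rows, each a list of 7 numbers: the gripper's target within -1 to 1 (shut at 1, half-way at 0, fully open at -1), then the shift along the tool's x, y, z in cm, then the turn, a rotation vector about the tool's x, y, z in degrees. In form: [[claw, tx, ty, tz, ax, ay, az], ...]. A call has 1 to 20 rows; each row shifts and turns the commanded pose from where the row before left it, along the tool's axes as they then stand; what a row does not reach is not made up. A row lasts 1/10 s, in which the tool goes at most 50 mm and 8.59 degrees, less where a joint would pass 70% of its speed; a pose out of reach is approached as far as the arm can. A call with a gripper value outside its range is refused whole. The fingers move at their own pace and stop on an object; "force" is the grip in N (left out, the last holds). Time passes only in rows, so rows that do not move let the fingers close. It gives the time, the measured TCP pose, the force, the opening and the grip force at its end, in the units of the state.
- env.get_state(): the state, without advancing time (a new reading comes with each control period).
- env.camera(name): name is "scene" or "side" or "wrist"; returns a dict with "pixels" (420x560x3 uint8, red, green, blue), "mtx" (3x3 intrinsics, pixels), "R" (3x3) and "t" (3): a world point X has camera coordinates R X + t; the wrist camera has in their place "hand_eye" (4x4, takes a point from camera to tool coordinates, whose origin is the TCP and whose axes are the flange's). Camera axes: x right, y down, z forward; pixel columns grow to the right and rows downward; lengths in m; the calibration is good to about 2 mm. A picture is of the moment at which its call begins: read the wrist's pose just before it. There is no depth.
- env.job_done(): hands the job in; it is judged then, once.
The state is a dict: "clock": time; "joint_positions": joint angles; "qvel": joint speeds; "joint_efforts": joint torques, N m; "position": TCP position; "orientation": TCP orientation; "contact_force": force on the tool from outside, world axes, zero at the start; "torque": the same for the moment, N m; "width": finger opening in m; "finger_force": force on a finger pad.
Only numpy, scipy, OpenCV 4.12 (cv2) and the standard library are available. Lean on these libraries where they do the work, as an engineer would, in place of code of your own. Each camera call takes 0.05 s, during which the arm holds its last target. There are 200 camera calls.

## Working session

There is one attempt and no reset: what is moved stays moved. The work goes in short steps, Python scripts to look and compute and a tool call to move; the robot and the scene stay as the last step left them, time stands still between calls to the robot, and variables do not carry over. Pictures are saved under pics/ and viewed, at most 10 in all, crops included, and the job is handed in when it is done.

Besides the shell and the picture viewer there is one more tool, called after "Emit:" as name([rows], argument=value, ...), one row to a line, values as JSON. send_rows: Moves the arm, as the interface text tells. Its arguments: {"type":"object","properties":{"plan":{"type":"array","items":{"type":"array","items":{"type":"number"}}},"force":{"type":"number"}},"required":["plan"]}

```bash
mkdir -p pics; python3 - <<'E'
from station import env
import cv2,numpy as np,pickle
D={}
s=env.get_state();print(s)
for n in("scene","side"):
    c=env.camera(n);D[n]=c;cv2.imwrite(f"pics/{n}0.png",c["pixels"][:,:,::-1])
    print(n,c["mtx"].round(1).tolist(),(-c["R"].T@c["t"]).round(3),c["R"].round(2).tolist())
pickle.dump(D,open("d.pkl","wb"))
E
```

```text
{'clock': 0.0, 'joint_positions': array([-1.36600669e+00,  3.20297607e-01,  1.56565013e+00,  1.62408032e-05,
        1.25737959e+00, -2.00353764e-02]), 'qvel': array([0.00046359, 0.00125844, 0.00084045, 0.00141364, 0.00149831,
       0.00010814]), 'joint_efforts': array([ 1.48812996e-03, -4.12459874e+01, -2.31974065e+01,  7.29461946e-02,
        4.56082437e-02, -1.34655043e-04]), 'position': array([ 0.12807955, -0.56007832,  0.22712819]), 'orientation': array([ 9.93688272e-01,  1.12173370e-01, -7.23183319e-05, -8.64349697e-04]), 'contact_force': array([ 0.15811217, -0.06486915,  0.66830851]), 'torque': array([-0.02468826, -0.02245326,  0.00966911]), 'finger_force': 0.0, 'width': 0.09076290492978653}
scene [[441.1, 0.0, 280.2], [0.0, 441.1, 214.7], [0.0, 0.0, 1.0]] [ 1.676 -0.071  1.022] [[0.05, 1.0, 0.01], [0.64, -0.02, -0.77], [-0.77, 0.05, -0.64]]
side [[459.9, 0.0, 284.2], [0.0, 459.9, 202.8], [0.0, 0.0, 1.0]] [0.117 0.733 1.011] [[-0.88, -0.48, -0.02], [-0.34, 0.64, -0.69], [0.34, -0.6, -0.72]]
```

View pics/scene0.png

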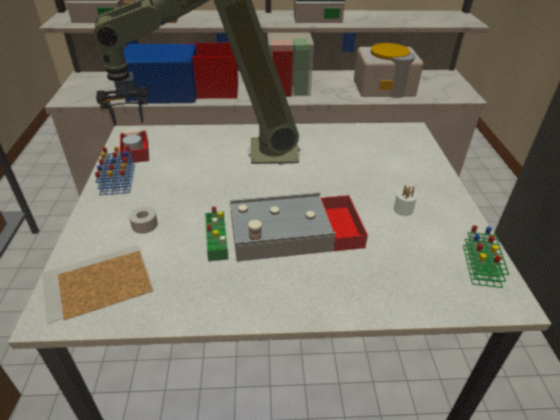

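View pics/side0.png

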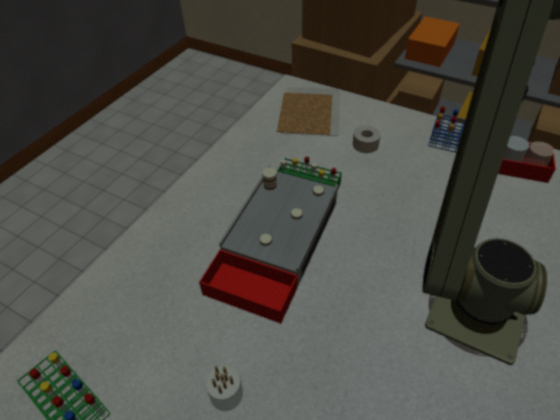

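The scene view shows caps near (242,208), (275,210) and (311,214), the pot at (255,228), the bin at (343,222) on the +y end and the rack at (216,233). The side view shows caps near (319,190), (297,213) and (266,239), the pot at (270,178) and the bin at (250,285).

```bash
cat > h.py <<'E'
import numpy as np,cv2
def ray(c,uv,z):
    d=c["R"].T@np.linalg.inv(c["mtx"])@np.array([uv[0],uv[1],1.]);o=-c["R"].T@c["t"]
    return o+d*(z-o[2])/d[2]
def caps(c,box,smax=60,vmin=150):
    x0,y0,x1,y1=box
    hsv=cv2.cvtColor(c["pixels"],cv2.COLOR_RGB2HSV)[y0:y1,x0:x1]
    p=c["pixels"][y0:y1,x0:x1].astype(int)
    m=((p[...,0]>vmin)&(p[...,0]-p[...,2]>8)).astype(np.uint8)
    n,l,st,ce=cv2.connectedComponentsWithStats(m)
    return [(ce[i]+[x0,y0],st[i,4]) for i in range(1,n) if st[i,4]>12]
E
python3 - <<'E'
from h import *;import pickle
D=pickle.load(open("d.pkl","rb"))
for n,b in(("scene",(225,192,335,258)),("side",(215,160,345,270))):
    c=D[n]
    for uv,a in caps(c,b,vmin=140): print(n,uv.round(1),a,ray(c,uv,.081).round(4))
    p=c["pixels"].astype(int)
    m=((p[...,0]>90)&(p[...,0]>2.5*p[...,1])).astype(np.uint8)
    x=(315,190,375,255) if n=="scene" else (195,245,305,325)
    k=np.zeros_like(m);k[x[1]:x[3],x[0]:x[2]]=1
    cs,_=cv2.findContours(m*k,0,2);cc=max(cs,key=cv2.contourArea)
    ap=cv2.approxPolyDP(cv2.convexHull(cc),3,True)[:,0]
    for q in ap: print(" bin",q,ray(c,q,.06).round(3))
v=[cv2.resize(D["scene"]["pixels"][180:270,195:375],(800,400),interpolation=2),]
cv2.imwrite("pics/z.png",v[0][:,:,::-1])
E
```

```text
scene [243.6 211.1] 775 [ 0.5205 -0.1224  0.081 ]
scene [326.  194.7] 90 [0.4377 0.1678 0.081 ]
scene [242.3 206.7] 50 [ 0.4967 -0.1273  0.081 ]
scene [274.3 208.5] 50 [ 0.51   -0.0185  0.081 ]
scene [330.4 217.6] 167 [0.5639 0.1661 0.081 ]
scene [310.  213.1] 54 [0.5382 0.1006 0.081 ]
scene [254.4 223.5] 109 [ 0.5858 -0.0865  0.081 ]
scene [314.2 255.3] 202 [0.7382 0.0926 0.081 ]
 bin [322 199] [0.435 0.155 0.06 ]
 bin [337 198] [0.431 0.21  0.06 ]
 bin [346 205] [0.472 0.236 0.06 ]
 bin [366 234] [0.626 0.276 0.06 ]
 bin [362 246] [0.681 0.252 0.06 ]
 bin [335 247] [0.683 0.166 0.06 ]
 bin [210 283] [0.596 0.272 0.06 ]
 bin [224 264] [0.598 0.209 0.06 ]
 bin [290 289] [0.415 0.195 0.06 ]
 bin [277 309] [0.416 0.257 0.06 ]
```

View pics/z.png

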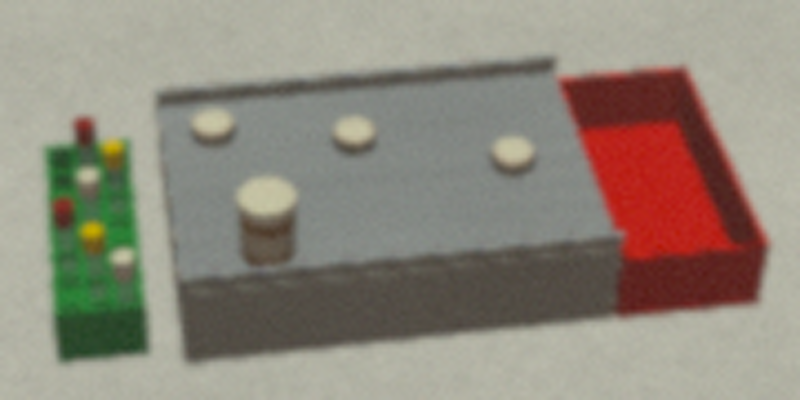

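Enlarged crop: caps at (212,125), (354,133) and (513,154); pot lid at (267,200); rail ends at (158,93), (555,60), (183,280) and (622,235); bin corners at (687,70) and (766,240). The bin is at +y.

```bash
python3 - <<'E'
from h import *;import pickle
D=pickle.load(open("d.pkl","rb"));c=D["scene"];s=D["side"]
f=lambda u,v:((u+.5)/4.4444-.5+195,(v+.5)/4.4444-.5+180)
for n,u,v,z in[("capA",212,123,.082),("capB",354,131,.082),("capC",513,152,.082),("pot lid",267,195,.125),("pot base",267,258,.07),
 ("R far-y",158,93,.084),("R far+y",555,60,.084),("R near-y",183,280,.084),("R near+y",622,235,.084),("bin fr",687,70,.06),("bin nr",766,240,.06),("top edge -y far",161,108,.07),("top edge+y mid",600,190,.07),("tube top -x",85,122,.082),("near end tube",122,255,.082)]:
    print(n,ray(c,f(u,v),z).round(4))
g=s["pixels"].astype(int)
m=((g[...,0]>125)&(g[...,0]-g[...,2]>5)&(g[...,0]>1.0*g[...,1]-3)).astype(np.uint8)
for u,v in[(319,190),(297,213),(266,239),(270,171)]:
    w=g[v-11:v+12,u-13:u+14].sum(2);t=(w>np.median(w)+ .5*(w.max()-np.median(w))).astype(np.uint8)
    n,l,st,ce=cv2.connectedComponentsWithStats(t);i=1+np.argmax(st[1:,4]);q=ce[i]+[u-13,v-11]
    print("side",q.round(1),st[i],ray(s,q,.081 if u!=270 else .123).round(4))
v=cv2.resize(s["pixels"][145:325,190:360],(680,600) if 0 else (566,600),interpolation=2);cv2.imwrite("pics/z2.png",v[:,:,::-1])
E
```

```text
capA [ 0.5012 -0.1271  0.082 ]
capB [ 0.5144 -0.0189  0.082 ]
capC [0.5434 0.1    0.082 ]
pot lid [ 0.6367 -0.0848  0.125 ]
pot base [ 0.6419 -0.0861  0.07  ]
R far-y [ 0.465  -0.1694  0.084 ]
R far+y [0.4318 0.145  0.084 ]
R near-y [ 0.6777 -0.1443  0.084 ]
R near+y [0.6414 0.1683 0.084 ]
bin fr [0.4168 0.2567 0.06  ]
bin nr [0.624  0.2796 0.06  ]
top edge -y far [ 0.4661 -0.1679  0.07  ]
top edge+y mid [0.5754 0.1627 0.07  ]
tube top -x [ 0.4969 -0.2239  0.082 ]
near end tube [ 0.6483 -0.1881  0.082 ]
side [318.  188.8] [ 8  7  9  7 54] [ 0.4975 -0.1279  0.081 ]
side [296.4 211.8] [ 8  6 10  8 63] [ 0.5105 -0.0197  0.081 ]
side [265.2 237.7] [ 7  6 11  9 74] [0.5396 0.0994 0.081 ]
side [269.  171.3] [ 6  8 13  8 87] [ 0.6349 -0.0873  0.123 ]
```

View pics/z2.png

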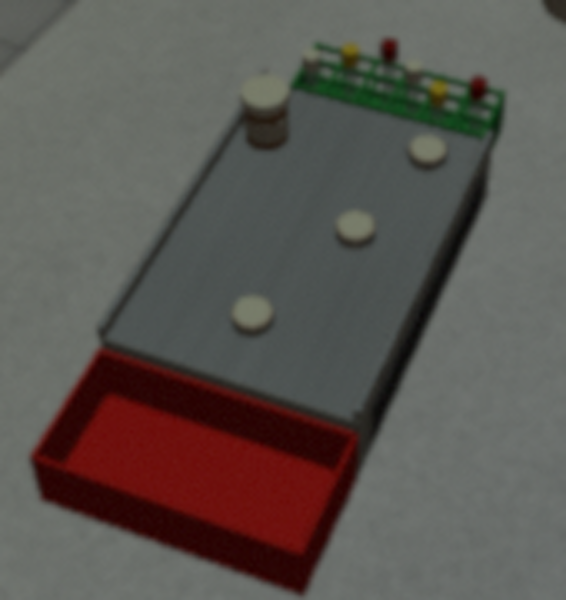

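Emit:
send_rows([
  [0.56,0,0,0,0,0,-8.35],
  [0.56,0,0,0,0,0,-8.35],
  [0.56,0,0,0,0,0,-8.35],
  [0.56,0,0,0,0,0,-8.35],
  [0.56,0,0,0,0,0,-8.35],
  [0.56,0,0,0,0,0,-8.35],
  [0.56,0,0,0,0,0,-8.35],
  [0.56,0,0,0,0,0,-8.35],
  [0.56,0,0,0,0,0,-8.35],
  [0.56,0,0,0,0,0,-8.35],
  [0.56,0,0,0,0,0,0],
])

```text
clock: 1.2
position: [0.1281, -0.5603, 0.2275]
orientation: [0.667, 0.745, 0.0, -0.0]
contact_force: [1.4, 0.4, 0.0]
width: 0.0201
finger_force: 0.0
```

```bash
cat > r.py <<'E'
import numpy as np
from station import env
from scipy.spatial.transform import Rotation as Ro
C=np.array([.554,0.]);t=np.deg2rad(6.4);ex=np.array([np.cos(t),np.sin(t)]);ey=np.array([-ex[1],ex[0]])
def show():
    s=env.get_state();d=s["position"][:2]-C
    print("t",round(s["clock"],2),"riser xy mm",(1e3*np.array([d@ex,d@ey])).round(1),"tip z",round(1e3*(s["position"][2]-env.tips_ahead),1),
     "w",round(s["width"]*1e3,1),"F",s["contact_force"].round(1),"toolx ang",np.degrees(np.arctan2(*Ro.from_quat(s["orientation"]).as_matrix()[[1,0],0])).round(2),"q",s["joint_positions"].round(2))
show()
E
python3 - <<'E'
from r import *
for n,p in(("A",(.4993,-.1275)),("B",(.5124,-.0193)),("C",(.5415,.0997)),("pot",(.636,-.086))):
    d=np.array(p)-C;print(n,d@ex,d@ey)
E
```

```text
t 1.2 riser xy mm [-485.7 -509.3] tip z 213.5 w 20.1 F [1.4 0.4 0. ] toolx ang 96.36 q [-1.37  0.32  1.57 -0.    1.26 -1.48]
A -0.06857139403439115 -0.12060805910129004
B -0.04349209582866297 -0.014542613260016362
C -0.0013086464485368707 0.10047202319289053
pot 0.07190264120142488 -0.09460449348872997
```

Emit:
send_rows([
  [0.56,3.35,2.85,0,0,0,0],
  [0.56,3.35,2.85,0,0,0,0],
  [0.56,3.35,2.85,0,0,0,0],
  [0.56,3.35,2.85,0,0,0,0],
  [0.56,3.35,2.85,0,0,0,0],
  [0.56,3.35,2.85,0,0,0,0],
  [0.56,3.35,2.85,0,0,0,0],
  [0.56,3.35,2.85,0,0,0,0],
  [0.56,3.35,2.85,0,0,0,0],
  [0.56,3.35,2.85,0,0,0,0],
  [0.56,3.35,2.85,0,0,0,0],
  [0.56,3.35,2.85,0,0,0,0],
  [0.56,3.35,2.85,0,0,0,0],
  [0.56,3.35,2.85,0,0,0,0],
  [0.56,3.35,2.85,0,0,0,0],
  [0.56,3.35,2.85,0,0,0,0],
  [0.56,3.35,2.85,0,0,0,0],
  [0.56,0,0,0,0,0,0],
  [0.56,0,0,0,0,0,0],
])

```text
clock: 3.1
position: [0.5462, 0.0599, 0.2272]
orientation: [0.667, 0.745, -0.001, -0.0]
contact_force: [0.5, -0.3, 1.0]
width: 0.0199
finger_force: 0.0
```

```bash
python3 r.py
```

```text
t 3.1 riser xy mm [-1.1 60.3] tip z 213.2 w 19.9 F [ 0.5 -0.3  1. ] toolx ang 96.36 q [ 0.09  0.28  1.62 -0.    1.24 -0.02]
```

Emit:
send_rows([
  [0.56,0,0,3,0,0,0],
  [0.56,0,0,3,0,0,0],
  [0.56,0,0,3,0,0,0],
  [0.56,0,0,3,0,0,0],
  [0.56,0,0,1.2,0,0,0],
  [0.56,0,0,0.6,0,0,0],
  [0.56,0,0,0,0,0,0],
  [0.56,0,0,0,0,0,0],
])

```text
clock: 3.9
position: [0.5473, 0.0591, 0.0913]
orientation: [0.667, 0.745, 0.001, 0.001]
contact_force: [-0.1, -0.1, -1.2]
width: 0.0201
finger_force: 0.0
```

```bash
python3 r.py; python3 - <<'E'
from station import env
import cv2,numpy as np
a=env.camera("scene")["pixels"][180:270,195:375];b=env.camera("side")["pixels"][145:325,190:360]
cv2.imwrite("pics/z3.png",np.hstack([cv2.resize(a,(470,235),interpolation=2),cv2.resize(b,(222,235),interpolation=2)])[:,:,::-1])
E
```

```text
t 3.9 riser xy mm [-0.1 59.5] tip z 77.3 w 20.1 F [-0.1 -0.1 -1.2] toolx ang 96.34 q [ 0.09  0.4   1.82 -0.    0.92 -0.02]
```

View pics/z3.png

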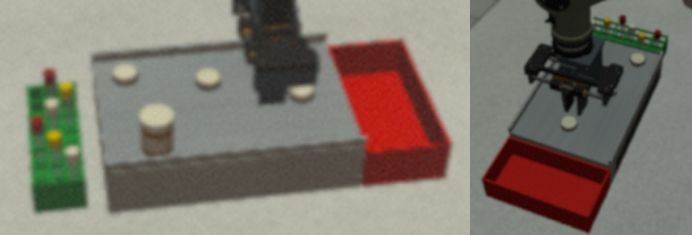

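The fingers stand just behind cap C, at (570,122) in the right half, with the cap centred on the gap. I push it now.

Emit:
send_rows([
  [0.56,0,0,0.2,0,0,0],
  [0.56,1.0,0,0,0,0,0],
  [0.56,1.2,0,0,0,0,0],
  [0.56,1.2,0,0,0,0,0],
  [0.56,1.2,0,0,0,0,0],
  [0.56,1.2,0,0,0,0,0],
  [0.56,1.2,0,0,0,0,0],
  [0.56,1.2,0,0,0,0,0],
  [0.56,1.2,0,0,0,0,0],
  [0.56,1.2,0,0,0,0,0],
  [0.56,0,0,0,0,0,0],
  [0.56,0,0,0,0,0,0],
])

```text
clock: 5.2
position: [0.5346, 0.1648, 0.0879]
orientation: [0.666, 0.746, -0.0, 0.0]
contact_force: [-0.3, -1.1, -0.7]
width: 0.0202
finger_force: 0.0
```

```bash
python3 r.py; python3 - <<'E'
from station import env
import cv2,numpy as np
a=env.camera("scene")["pixels"][180:270,195:375];b=env.camera("side")["pixels"][145:325,190:360]
cv2.imwrite("pics/z4.png",np.hstack([cv2.resize(a,(470,235),interpolation=2),cv2.resize(b,(222,235),interpolation=2)])[:,:,::-1])
E
```

```text
t 5.2 riser xy mm [ -0.9 165.9] tip z 73.9 w 20.2 F [-0.3 -1.1 -0.7] toolx ang 96.42 q [ 0.28  0.42  1.8  -0.    0.93  0.17]
```

View pics/z4.png

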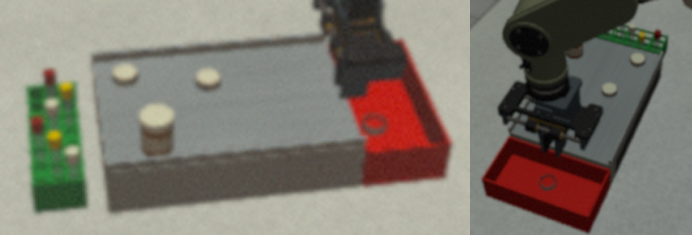

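Cap C lies in the bin at (375,125), underside up. Now cap B.

Emit:
send_rows([
  [0.56,0,0,-2.5,0,0,0],
  [0.56,0,0,-2.5,0,0,0],
  [0.56,-4.4,-0.85,0,0,0,0],
  [0.56,-4.4,-0.85,0,0,0,0],
  [0.56,-4.4,-0.85,0,0,0,0],
  [0.56,-4.4,-0.85,0,0,0,0],
  [0.56,-4.4,-0.85,0,0,0,0],
  [0.56,0,0,0,0,0,0],
  [0.56,0,0,0,0,0,0],
  [0.56,0,0,2.5,0,0,0],
  [0.56,0,0,2,0,0,0],
  [0.56,0,0,0.5,0,0,0],
  [0.56,0,0,0,0,0,0],
  [0.56,0,0,0,0,0,0],
])

```text
clock: 6.7
position: [0.5176, -0.0582, 0.0887]
orientation: [0.666, 0.746, 0.0, 0.001]
contact_force: [0.3, -1.4, -0.3]
width: 0.0199
finger_force: 0.0
```

```bash
python3 r.py
```

```text
t 6.7 riser xy mm [-42.7 -53.7] tip z 74.7 w 19.9 F [ 0.3 -1.4 -0.3] toolx ang 96.44 q [-0.13  0.37  1.89  0.    0.89 -0.25]
```

Emit:
send_rows([
  [0.56,0.6,-0.05,0,0,0,0],
  [0.56,1.2,0,0,0,0,0],
  [0.56,1.2,0,0,0,0,0],
  [0.56,1.2,0,0,0,0,0],
  [0.56,1.2,0,0,0,0,0],
  [0.56,1.2,0,0,0,0,0],
  [0.56,1.2,0,0,0,0,0],
  [0.56,1.2,0,0,0,0,0],
  [0.56,1.2,0,0,0,0,0],
  [0.56,1.2,0,0,0,0,0],
  [0.56,1.2,0,0,0,0,0],
  [0.56,1.2,0,0,0,0,0],
  [0.56,1.2,0,0,0,0,0],
  [0.56,1.2,0,0,0,0,0],
  [0.56,1.2,0,0,0,0,0],
  [0.56,1.2,0,0,0,0,0],
  [0.56,1.2,0,0,0,0,0],
  [0.56,1.2,0,0,0,0,0],
  [0.56,1.2,0,0,0,0,0],
  [0.56,0,0,0,0,0,0],
])

```text
clock: 8.7
position: [0.4916, 0.1633, 0.0879]
orientation: [0.666, 0.746, 0.0, -0.0]
contact_force: [0.8, -0.0, -0.2]
width: 0.0202
finger_force: 0.0
```

```bash
python3 r.py; python3 - <<'E'
from station import env
import cv2,numpy as np
a=env.camera("scene")["pixels"][180:270,195:375];b=env.camera("side")["pixels"][145:325,190:360]
cv2.imwrite("pics/z5.png",np.hstack([cv2.resize(a,(470,235),interpolation=2),cv2.resize(b,(222,235),interpolation=2)])[:,:,::-1])
E
```

```text
t 8.7 riser xy mm [-43.8 169.2] tip z 73.9 w 20.2 F [ 0.8 -0.  -0.2] toolx ang 96.48 q [0.3  0.36 1.89 0.   0.88 0.19]
```

View pics/z5.png

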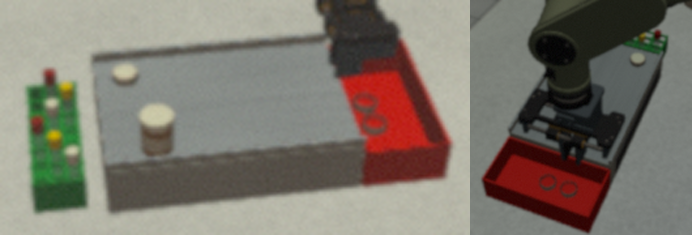

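Two caps are now in the bin, at (365,103) and (375,125). Cap A is next.

Emit:
send_rows([
  [0.56,0,0,-3,0,0,0],
  [0.56,0,0,-3,0,0,0],
  [0.56,-4.6,-0.35,0,0,0,0],
  [0.56,-4.6,-0.35,0,0,0,0],
  [0.56,-4.6,-0.35,0,0,0,0],
  [0.56,-4.6,-0.35,0,0,0,0],
  [0.56,-4.6,-0.35,0,0,0,0],
  [0.56,-4.6,-0.35,0,0,0,0],
  [0.56,-4.6,-0.35,0,0,0,0],
  [0.56,0,0,0,0,0,0],
  [0.56,0,0,3,0,0,0],
  [0.56,0,0,0,0,0,0],
  [0.56,0,0,0,0,0,0],
  [0.56,0,0,0,0,0,0],
])

```text
clock: 10.2
position: [0.5036, -0.1606, 0.1189]
orientation: [0.666, 0.746, 0.0, 0.001]
contact_force: [0.9, -0.4, -0.8]
width: 0.02
finger_force: 0.0
```

```bash
python3 r.py; python3 - <<'E'
from station import env
import cv2,numpy as np
a=env.camera("scene")["pixels"][180:270,195:285];b=env.camera("side")["pixels"][145:235,270:360]
cv2.imwrite("pics/z6.png",np.hstack([cv2.resize(a,(400,400),interpolation=2),cv2.resize(b,(400,400),interpolation=2)])[:,:,::-1])
E
```

```text
t 10.2 riser xy mm [ -68. -154.] tip z 104.9 w 20.0 F [ 0.9 -0.4 -0.8] toolx ang 96.42 q [-0.33  0.34  1.83 -0.    0.97 -0.44]
```

View pics/z6.png

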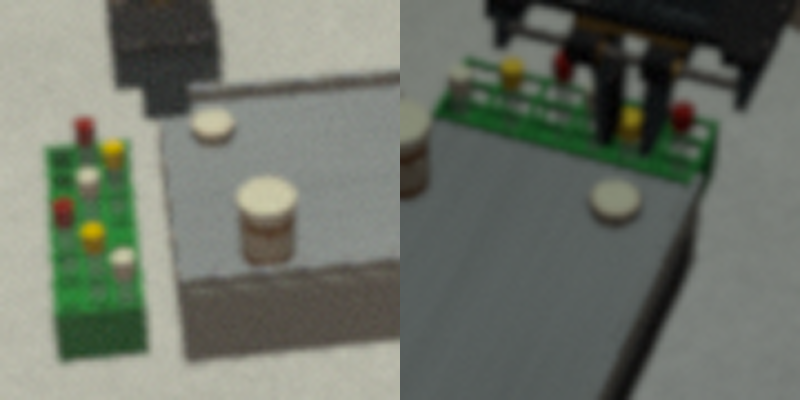

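The fingers hang behind cap A (tips at about (168,115) left, cap at (212,125)). They are about 12 mm clear of the rack and centred on the cap.

Emit:
send_rows([
  [0.56,0,0,1,0,0,0],
  [0.56,0,0,1,0,0,0],
  [0.56,0,0,0.7,0,0,0],
  [0.56,0,0,0.3,0,0,0],
  [0.56,0,0,0,0,0,0],
  [0.56,0,0,0,0,0,0],
])

```text
clock: 10.9
position: [0.5032, -0.161, 0.0879]
orientation: [0.667, 0.745, -0.0, 0.0]
contact_force: [-0.1, -0.6, -0.1]
width: 0.0204
finger_force: 0.0
```

```bash
python3 r.py
```

```text
t 10.9 riser xy mm [ -68.4 -154.3] tip z 73.9 w 20.4 F [-0.1 -0.6 -0.1] toolx ang 96.38 q [-0.33  0.38  1.87 -0.    0.89 -0.44]
```

Emit:
send_rows([
  [0.56,0.6,0,0,0,0,0],
  [0.56,1.2,0,0,0,0,0],
  [0.56,1.2,0,0,0,0,0],
  [0.56,1.2,0,0,0,0,0],
  [0.56,1.2,0,0,0,0,0],
  [0.56,1.2,0,0,0,0,0],
  [0.56,1.2,0,0,0,0,0],
  [0.56,1.2,0,0,0,0,0],
  [0.56,1.2,0,0,0,0,0],
  [0.56,1.2,0,0,0,0,0],
  [0.56,1.2,0,0,0,0,0],
  [0.56,1.2,0,0,0,0,0],
  [0.56,1.2,0,0,0,0,0],
  [0.56,1.2,0,0,0,0,0],
  [0.56,1.2,0,0,0,0,0],
  [0.56,1.2,0,0,0,0,0],
  [0.56,1.2,0,0,0,0,0],
  [0.56,1.2,0,0,0,0,0],
  [0.56,1.2,0,0,0,0,0],
  [0.56,1.2,0,0,0,0,0],
])

```text
clock: 12.9
position: [0.477, 0.0726, 0.0879]
orientation: [0.667, 0.745, -0.0, 0.0]
contact_force: [0.3, 1.0, -0.3]
width: 0.02
finger_force: 0.1
```

Emit:
send_rows([
  [0.56,1.2,0,0,0,0,0],
  [0.56,1.2,0,0,0,0,0],
  [0.56,1.2,0,0,0,0,0],
  [0.56,1.2,0,0,0,0,0],
  [0.56,1.2,0,0,0,0,0],
  [0.56,1.2,0,0,0,0,0],
  [0.56,1.2,0,0,0,0,0],
  [0.56,0.4,0,0,0,0,0],
  [0.56,0,0,0,0,0,0],
  [0.56,0,0,0,0,0,0],
  [0.56,0,0,-4,0,0,0],
  [0.56,0,0,-4,0,0,0],
  [0.56,0,0,-4,0,0,0],
  [0.56,0,0,0,0,0,0],
  [0.56,0,0,0,0,0,0],
  [0.56,0,0,0,0,0,0],
])

```text
clock: 14.5
position: [0.4664, 0.1585, 0.2066]
orientation: [0.667, 0.745, -0.001, -0.001]
contact_force: [-0.4, 0.4, -0.6]
width: 0.0201
finger_force: 0.0
```

```bash
python3 r.py; python3 - <<'E'
from station import env
import cv2,numpy as np
a=env.camera("scene")["pixels"][180:270,195:375];b=env.camera("side")["pixels"][145:325,190:360]
cv2.imwrite("pics/z7.png",np.hstack([cv2.resize(a,(470,235),interpolation=2),cv2.resize(b,(222,235),interpolation=2)])[:,:,::-1])
E
```

```text
t 14.5 riser xy mm [-69.4 167.2] tip z 192.6 w 20.1 F [-0.4  0.4 -0.6] toolx ang 96.35 q [ 0.3   0.21  1.78 -0.    1.16  0.19]
```

View pics/z7.png

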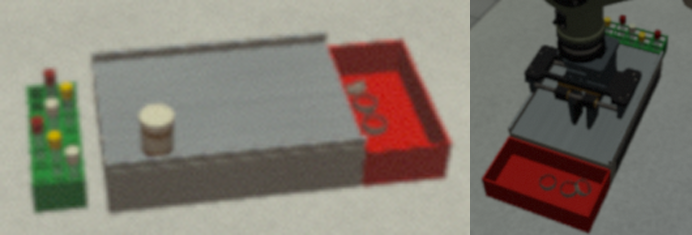

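All three caps are in the bin, at (355,88), (365,103) and (375,125). The pot and rack have not moved, and the arm is clear.

```bash
python3 -c "
from station import env
print(env.job_done())"
```

```text
the job is handed in; nothing more can be done
None
```

All three caps were pushed along the riser and over its open end into the red discard bin, with the pot and rack unmoved in the last picture and the arm never near the jar or the roll; I handed the job in at about 14.5 s.

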